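# Fit the chopping blade on the mini chopper's drive and keep it pressed down

## Task

Pick up the chopping blade (the insert with two curved steel blades, not the one with the round whipping disc) by its bar grip, turn it so that the cross-shaped socket under its hub meshes with the cross-shaped drive in the chopper's bowl, and slide it fully home. Then push the drive down against its spring to the bottom of its travel and finish like that: still gripping the blade and keeping it pressed down. Leave the whipping disc, tomato, salt shaker and spice jar where they stand.

Things in the scene. Friction and masses are not known exactly. Their poses are not given: they have to be found in the camera images.
- blade_grip (a point): Centre of the bar grip of the chopping blade, the loose insert to fit (0.18 kg, 114 mm tall, standing on its hub). z up the axis. The grip is an upright flat bar: 60 mm along x, 16 mm thick along y, 36 mm tall; below it a column 22 to 26 mm wide, then a hub 46 mm wide, 35 mm tall. Two curved steel blades reach 55 mm out along +x and -x, 12 and 24 mm above the hub's underside.
- blade_foot (a point): Centre of the underside of the blade's hub, 96 mm below blade_grip on the axis, same axes. Here opens the socket: a cross-shaped hole 30 mm deep whose slots, 11 mm wide and over 31 mm long, run along x and y (one slot is parallel to the bar grip). It fits the drive in four ways, a quarter turn apart.
- drive_seat (a point): On the drive's axis, on top of its flange (42 mm disc) in the bowl; z up. The hub's underside rests here when home. Above it rises the drive, a cross of two wings 28 mm long, 8 mm thick, 24 mm high, top edges rounded, along x and y. Its angle about z varies; it takes about 0.3 N m to turn. Seat 90 mm, drive top 114 mm, bowl rim 120 mm above the worktop; drive and seat sink when pressed.
- drive_press (a joint): How far the sprung drive is pushed straight down, in m: 0 up, 0.012 at the bottom stop. It takes about 5 N (blade weight included) to start it and about 13 N at the bottom; it springs back up when let go, even with the blade on it.
- chopper: The mini chopper, fixed to the worktop: round white motor base, 160 mm in diameter at the foot, 74 mm tall, with a clear open bowl of 72 mm outer radius and 67 mm inner radius from there up to 120 mm. Origin at the centre of its underside, z up; the drive stands on its axis.
- disc_grip (a point): Centre of the grip of the whipping disc, a loose insert to be left alone: same hub, column and bar grip (x along the bar), but with a round disc 104 mm in diameter low on it in place of blades. 96 mm above its underside.
- tomato_mid (a point): Middle of a loose tomato, about 58 mm across and 62 mm tall; leave it alone.
- salt_shaker_mid (a point): Middle of a loose salt shaker, 44 mm in diameter, 90 mm tall; leave it alone.
- spice_jar_mid (a point): Middle of a loose spice jar, 46 mm in diameter, 106 mm tall; leave it alone.

How it is judged (in metres and radians):
On the way, in this order (a step that is already met when the one before it is completed fails the run):
1. the chopping blade is lifted off the worktop (height (world z) of blade_foot above 0.03 m), for 0.1 s.
2. the blade's hub is home on the drive, splines meshed (z of blade_foot in the frame of drive_seat below 0.005 m and horizontal distance between blade_foot and drive_seat below 0.005 m), for 0.1 s.
At the end, for the whole second after the job is handed in: The blade's hub rests on the drive's flange (gap under 4 mm, within 4 mm of the axis, tilted less than 0.1 rad, its slots within 0.2 rad of the wings), the drive is pressed down by more than 8 of its 12 mm, and the fingers still hold the blade (over 2 N), all through the last second (z of blade_foot in the frame of drive_seat below 0.004 m and horizontal distance between blade_foot and drive_seat below 0.004 m and angle between blade_foot's own z axis and vertical below 0.1 rad and (angle between the x axis of blade_foot and the x axis of drive_seat, either way round below 0.2 rad or angle between the x axis of blade_foot and the y axis of drive_seat, either way round below 0.2 rad) and value of joint drive_press above 0.008 m and contact force between the fingers and blade above 2 N); the arm keeps its last pose, push and grip.
It fails at once if the whipping disc, tomato, salt shaker or spice jar is moved by more than 40 mm (distance of any of disc_grip, tomato_mid, salt_shaker_mid, spice_jar_mid from where it was at the start of the episode above 0.04 m).
It also fails if it takes over 38 s, if anything falls off the work surface, if the arm or the gripper's body presses on something with over 40 N, if the wrist force passes 120 N, or if a joint passes its speed limit or range.

## Robot

A 6-joint arm with a two-finger parallel gripper is mounted at the origin on a cart in front of the work surface, level with it; the furniture and walls round the work are solid. World frame = base frame: x ahead of the robot, y to its left, z up, the work surface at z = 0. Lengths are in m, angles in degrees, forces in N, time in s.
With the tool pointing down it reaches from about 0.3 to 0.75 m from the base axis. Payload 8.5 kg.
Tool frame: the origin (TCP) lies between the finger pads; the fingertips stand robot.tcp_to_tips ahead of it and the grasp point (between the pads) lies 5 mm behind it (robot.tcp_to_tips is the distance from the TCP to the fingertips, in m); z points along the fingers, y is the line along which they close (so a half turn about z gives the same grasp; the last joint's range is limited). The gripper opens to 88 mm and grips with 3 to 60 N. Pads are 18 mm wide; open, the fingers measure 123 mm over their backs; the gripper's body (75 mm by 187 mm) begins 45 mm behind the grasp point.
Start: joints at [56.133, 21.807, 74.336, -0, 83.858, -12.336], TCP at [0.202, 0.512, 0.253] pointing down, gripper open.
Joint ranges: [-178.18, 178.18], [-50.72, 133.34], [12.68, 142.11], [-81.47, 261.47], [9.98, 163.14], [-165.26, 165.26]. Speed limits (degrees/s): [136.94, 136.94, 180, 180, 180, 180].

## Interface

Orientations are given as [roll, pitch, yaw] about the fixed x, y, z axes, in that order (R = Rz(yaw) Ry(pitch) Rx(roll)).
In Python, from plant import monitor, cams, workorder, robot gives the robot as it stands.
- The arm moves only by the shell command python3 -m pendant 'ROWS' [OPENING] [FORCE]. ROWS is JSON, a list that holds one entry, the list of rows, each a list of 6 numbers: the shift along the tool's x, y, z in mm, then the turn, a rotation vector about the tool's x, y, z in rad. A call has 1 to 12 rows; each row shifts and turns the commanded pose from where the row before left it, along the tool's axes as they then stand; what a row does not reach is not made up. A row lasts 1/8 s, in which the tool goes at most 62.5 mm and 10.7 degrees, less where a joint would pass 70% of its speed; a pose out of reach is approached as far as the arm can. A call is refused whole if a number of a shift passes 62.5 or a number of a turn 0.188, either way. A call with a gripper value outside its range is refused whole. OPENING is the closure in counts, from 0 (fully open) to 255 (shut), set as the call begins (- or left out, the last holds). The fingers move at their own pace and stop on an object; FORCE is the grip in N (left out, the last holds). Time passes only in rows, so rows that do not move let the fingers close. It gives the time, the measured TCP pose, the force, the opening and the grip force at its end, in the units of the state.
- monitor.get_state(): the state, without advancing time (a new reading comes with each control period).
- cams.snapshot(name): name is "scene" or "top" or "wrist"; returns a dict with "color" (384x512x3 uint8, red, green, blue), "intrinsics" (3x3 intrinsics, pixels), "T" (4x4, takes a point from camera to world coordinates); the wrist camera has in their place "hand_eye" (4x4, takes a point from camera to tool coordinates, whose origin is the TCP and whose axes are the flange's). Camera axes: x right, y up, looking along -z (the intrinsics and any distortion apply to the point x, -y, -z); pixel columns grow to the right and rows downward; lengths in m; the calibration is good to about 2 mm. A picture is of the moment at which its call begins: read the wrist's pose just before it. There is no depth.
- workorder.finish_job(): hands the job in; it is judged then, once.
The state is a dict: "t": time; "q": joint angles; "joint_vel": joint speeds; "tau": joint torques, N m; "tcp_pos": TCP position; "orientation": TCP orientation; "ft_force": force on the tool from outside, world axes, zero at the start; "torque": the same for the moment, N m; "opening": finger opening in m; "gripper_force": force on a finger pad.
Only numpy, scipy, OpenCV 4.12 (cv2) and the standard library are available. Lean on these libraries where they do the work, as an engineer would, in place of code of your own. Each camera call takes 0.05 s, during which the arm holds its last target. There are 200 camera calls.

## Working session

There is one attempt and no reset: what is moved stays moved. The work goes in short steps, Python scripts to look and compute and a shell command to move; the robot and the scene stay as the last step left them, time stands still between calls to the robot, and variables do not carry over. Pictures are saved under pics/ and viewed, at most 10 in all, crops included, and the job is handed in when it is done.

```bash
mkdir -p pics; ls; python3 - <<'E'
from plant import monitor, cams, robot
import cv2,numpy as np,pickle
s=monitor.get_state();print(s);print(robot.tcp_to_tips)
np.set_printoptions(precision=4,suppress=True)
d={}
for n in ["scene","top","wrist"]:
    c=cams.snapshot(n);d[n]=c
    print(n,{k:v for k,v in c.items() if k!="color"})
    cv2.imwrite(f"pics/{n}0.png",c["color"][:,:,::-1])
pickle.dump((s,d),open("s0.pkl","wb"))
E
```

```text
pics
{'t': 0.0, 'q': array([ 5.61329485e+01,  2.18400717e+01,  7.43850211e+01, -2.87493860e-03,
        8.38578363e+01, -1.23342034e+01]), 'joint_vel': array([ 0.03041479,  0.04907453, -0.0718356 ,  0.02294896,  0.01089165,
       -0.03104959]), 'tau': array([-8.19341294e-04, -4.37924659e+01, -2.24551374e+01,  7.12683122e-02,
        3.52569495e-02, -8.53832580e-05]), 'tcp_pos': array([0.20171595, 0.51138727, 0.25214479]), 'orientation': array([-1.79918375e+02, -1.49227561e-02,  1.58467451e+02]), 'ft_force': array([ 0.01659694, -0.68776619,  0.19622219]), 'torque': array([ 0.0302492 , -0.05469089,  0.02946926]), 'gripper_force': 0.0, 'opening': 0.08839683624463314}
0.014
scene {'intrinsics': array([[360.6132,   0.    , 251.1359],
       [  0.    , 360.6132, 190.7147],
       [  0.    ,   0.    ,   1.    ]]), 'T': array([[ 0.4818,  0.5608, -0.6733, -0.0707],
       [-0.876 ,  0.2906, -0.3849, -0.1808],
       [-0.0202,  0.7752,  0.6313,  0.6331],
       [ 0.    ,  0.    ,  0.    ,  1.    ]])}
top {'intrinsics': array([[390.4486,   0.    , 254.2512],
       [  0.    , 390.4486, 190.9113],
       [  0.    ,   0.    ,   1.    ]]), 'T': array([[-0.0119,  0.9792, -0.2027,  0.3236],
       [-0.9999, -0.0111,  0.0048,  0.1351],
       [ 0.0025,  0.2027,  0.9792,  0.9839],
       [ 0.    ,  0.    ,  0.    ,  1.    ]])}
wrist {'intrinsics': array([[274.0515,   0.    , 259.2389],
       [  0.    , 274.0515, 188.0887],
       [  0.    ,   0.    ,   1.    ]]), 'hand_eye': array([[-0.0007,  0.9648,  0.2632,  0.0678],
       [ 1.    ,  0.0007, -0.0001, -0.    ],
       [-0.0002,  0.2632, -0.9648, -0.1317],
       [ 0.    ,  0.    ,  0.    ,  1.    ]])}
```

View pics/top0.png

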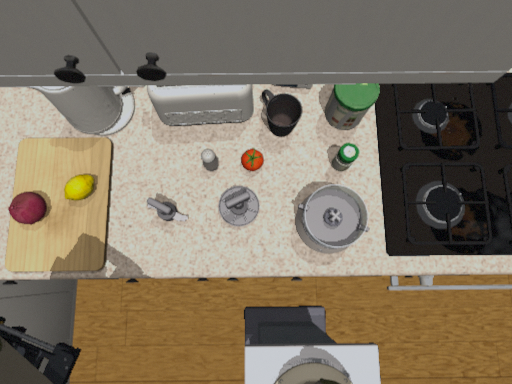

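View pics/scene0.png

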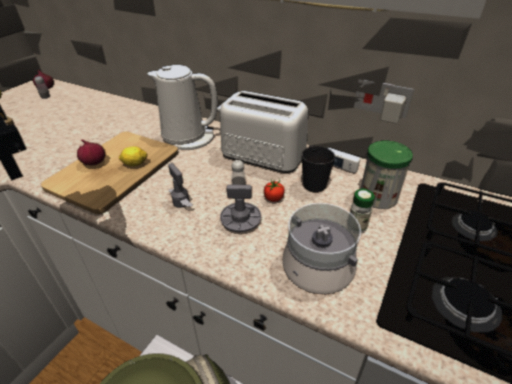

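```bash
python3 - <<'E'
import cv2,pickle,numpy as np
s,d=pickle.load(open("s0.pkl","rb"))
t=d["top"]["color"][:,:,::-1];c=d["scene"]["color"][:,:,::-1];w=d["wrist"]["color"][:,:,::-1]
z=lambda im,x,y,n=50,m=6.0:cv2.resize(im[y-n:y+n,x-n:x+n],(300*1,300),interpolation=cv2.INTER_CUBIC)
a=np.hstack([z(t,167,210,25),z(t,334,214,25)]);b=np.hstack([z(c,180,187,30),z(c,322,235,30)])
cv2.imwrite("pics/crop1.png",np.vstack([a,b]))
E
```

```text
(no output)
```

View pics/crop1.png

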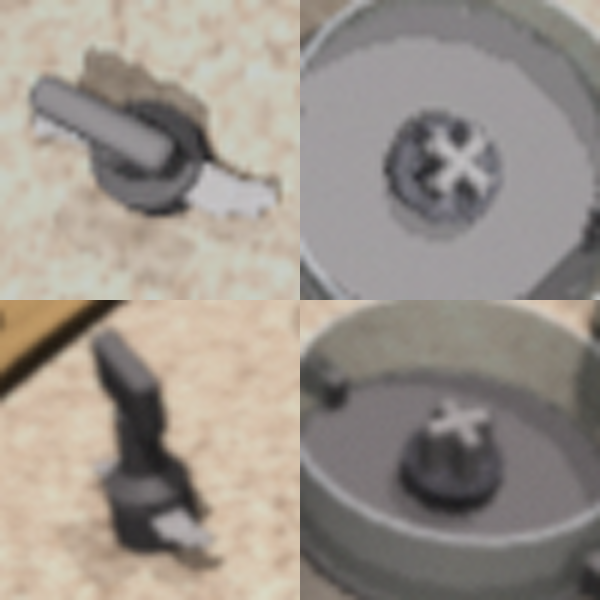

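View pics/wrist0.png

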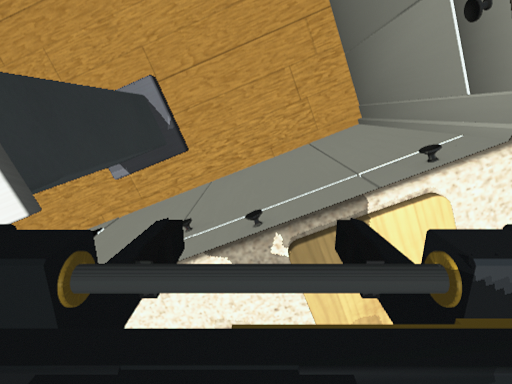

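```bash
cat > h.py <<'E'
import numpy as np
def ray(c,u,v,z,T=None):
    T=c["T"] if T is None else T;K=c["intrinsics"]
    d=T[:3,:3]@np.array([(u-K[0,2])/K[0,0],-(v-K[1,2])/K[1,1],-1]);o=T[:3,3]
    return (o+d*(z-o[2])/d[2])
def proj(c,p,T=None):
    T=c["T"] if T is None else T;K=c["intrinsics"]
    q=T[:3,:3].T@(np.array(p)-T[:3,3]);q=q/-q[2]
    return np.array([K[0,0]*q[0]+K[0,2],-K[1,1]*q[1]+K[1,2]])
E
python3 - <<'E'
import pickle,numpy as np
from h import *
np.set_printoptions(precision=4,suppress=True)
s,d=pickle.load(open("s0.pkl","rb"))
t=d["top"];sc=d["scene"]
T=lambda x,y,z,o:ray(t,x/6+o[0]-.5,y/6+o[1]-.5,z)
S=lambda x,y,z,o:ray(sc,x/5+o[0]-.5,y/5+o[1]-.5,z)
a,b=T(40,95,.114,(142,185)),T(162,153,.114,(142,185));print("bar",a,b,(a+b)/2,np.linalg.norm(a-b),np.degrees(np.arctan2(*(b-a)[1::-1])))
o=(309,189)
for p,q in [((132,125),(187,190)),((187,132),(135,187))]:
    a,b=T(*p,.114,o),T(*q,.114,o);print("drv",a,b,(a+b)/2,np.linalg.norm(a-b),np.degrees(np.arctan2(*(b-a)[1::-1])))
print("drv scene",S(160,120,.114,(292,205)))
print("flange top",T(145,172,.09,o))
a,b=S(105,38,.114,(150,157)),S(150,85,.114,(150,157));print("bar sc",a,b,(a+b)/2,np.linalg.norm(a-b))
print("hub top",T(152,157,.035,(142,185)))
E
```

```text
bar [0.4846 0.3711 0.114 ] [0.4619 0.3244 0.114 ] [0.4732 0.3477 0.114 ] 0.05189415413693663 -115.87302702683748
drv [ 0.4593 -0.0405  0.114 ] [ 0.4345 -0.0598  0.114 ] [ 0.4469 -0.0502  0.114 ] 0.03140629448965204 -142.09894842846742
drv [ 0.4564 -0.0611  0.114 ] [ 0.4358 -0.0404  0.114 ] [ 0.4461 -0.0507  0.114 ] 0.02909454652193659 134.90040515896055
drv scene [ 0.4445 -0.0515  0.114 ]
flange top [ 0.4447 -0.0494  0.09  ]
bar sc [0.4825 0.368  0.114 ] [0.4608 0.3228 0.114 ] [0.4716 0.3454 0.114 ] 0.05008272370399359
hub top [0.4729 0.3456 0.035 ]
```

```bash
python3 -m pendant '[[[-39,-6.75,0,0,0,0],[-39,-6.75,0,0,0,0],[-39,-6.75,0,0,0,0],[-39,-6.75,0,0,0,0],[-39,-6.75,0,0,0,0],[-39,-6.75,0,0,0,0],[-39,-6.75,0,0,0,0],[-39,-6.75,0,0,0,0]]]' 0 20
python3 -m pendant '[[[0,0,4,0,0,0.183],[0,0,4,0,0,0.183],[0,0,4,0,0,0.183],[0,0,4,0,0,0.183],[0,0,4,0,0,0.183],[0,0,4,0,0,0.183],[0,0,4,0,0,0.183],[0,0,4,0,0,0.183],[0,0,4,0,0,0.183],[0,0,0,0,0,0],[0,0,0,0,0,0]]]'
python3 - <<'E'
from plant import monitor, cams
import cv2,pickle
s=monitor.get_state();c=cams.snapshot("wrist");pickle.dump((s,c),open("s1.pkl","wb"))
cv2.imwrite("pics/wrist1.png",c["color"][:,:,::-1])
E
```

```text
t: 1.15
tcp_pos: [0.4732, 0.346, 0.2525]
orientation: [-180.0, -0.0, 158.5]
ft_force: [-0.1, 0.3, 0.7]
opening: 0.0882
gripper_force: 0.0
t: 2.52
tcp_pos: [0.4723, 0.3469, 0.2168]
orientation: [-180.0, 0.0, 64.3]
ft_force: [-0.4, -0.3, -0.8]
opening: 0.0879
gripper_force: 0.0
```

View pics/wrist1.png

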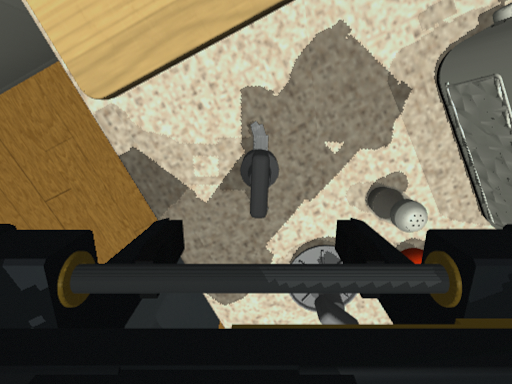

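The wrist picture shows the bar grip upright in the image: top end near (261,152), near end at (258,217), hub at (259,168).

```bash
cat >> h.py <<'E'
from scipy.spatial.transform import Rotation as Ro
def wT(s,c):
    W=np.eye(4);W[:3,:3]=Ro.from_euler("xyz",s["orientation"],degrees=True).as_matrix();W[:3,3]=s["tcp_pos"]
    return W@c["hand_eye"]
E
python3 - <<'E'
import pickle,numpy as np,cv2
from h import *
np.set_printoptions(precision=4,suppress=True)
s,c=pickle.load(open("s1.pkl","rb"));T=wT(s,c)
im=c["color"];cv2.imwrite("pics/crop2.png",cv2.resize(im[110:230,200:320,::-1],(600,600),interpolation=cv2.INTER_CUBIC))
a,b=ray(c,261,152,.114,T),ray(c,258,217,.114,T);print(a,b,np.linalg.norm(a-b),(a+b)/2,np.degrees(np.arctan2(*(a-b)[1::-1])))
print(ray(c,259,168,.035,T),s["tcp_pos"])
for z in(.078,.114):
  for e in (-.03,.03):
    u=np.array([np.cos(np.radians(64)),np.sin(np.radians(64))]);print(z,e,proj(c,[*(np.array([.4725,.346])+e*u),z],T))
E
```

```text
[0.4887 0.3784 0.114 ] [0.4605 0.326  0.114 ] 0.059460876828063856 [0.4746 0.3522 0.114 ] 61.727985528258074
[0.4742 0.3527 0.035 ] [0.4723 0.3469 0.2168]
0.078 -0.03 [260.0977 210.5151]
0.078 0.03 [260.4358 153.2923]
0.114 -0.03 [260.1864 223.9256]
0.114 0.03 [260.5801 159.1899]
```

View pics/crop2.png

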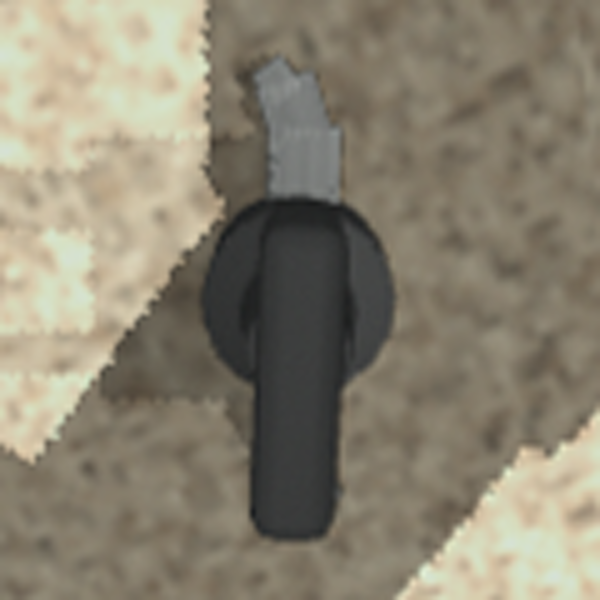

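```bash
python3 -m pendant '[[[5.5,0,20,0,0,0.035],[0,0,25,0,0,0],[0,0,25,0,0,0],[0,0,25,0,0,0],[0,0,15,0,0,0],[0,0,10.5,0,0,0],[0,0,0,0,0,0],[0,0,0,0,0,0]]]'
python3 -m pendant '[[[0,0,0,0,0,0],[0,0,0,0,0,0],[0,0,0,0,0,0],[0,0,0,0,0,0],[0,0,0,0,0,0],[0,0,0,0,0,0],[0,0,0,0,0,0],[0,0,0,0,0,0],[0,0,0,0,0,0],[0,0,0,0,0,0]]]' 255 45
```

```text
t: 3.58
tcp_pos: [0.475, 0.352, 0.097]
orientation: [180.0, -0.1, 62.1]
ft_force: [0.0, 0.1, -0.0]
opening: 0.0883
gripper_force: 0.0
t: 4.82
tcp_pos: [0.4747, 0.3518, 0.0962]
orientation: [-180.0, 0.0, 62.1]
ft_force: [-0.6, -0.3, -0.5]
opening: 0.0158
gripper_force: 45.0
```

```bash
python3 -m pendant '[[[0,0,-20,0,0,0],[0,0,-40,0,0,0],[0,0,-40,0,0,0],[0,0,-40,0,0,0],[0,0,-20,0,0,0],[0,0,0,0,0,0.182],[0,0,0,0,0,0.182],[0,0,0,0,0,0]]]'
python3 -m pendant '[[[-38.7,28.3,0,0,0,0],[-38.7,28.3,0,0,0,0],[-38.7,28.3,0,0,0,0],[-38.7,28.3,0,0,0,0],[-38.7,28.3,0,0,0,0],[-38.7,28.3,0,0,0,0],[-38.7,28.3,0,0,0,0],[-38.7,28.3,0,0,0,0],[-38.7,28.3,0,0,0,0],[-38.7,28.3,0,0,0,0],[0,0,0,0,0,0],[0,0,0,0,0,0]]]'
python3 -m pendant '[[[0,0,0,0,0,0],[0,0,0,0,0,0]]]'
python3 - <<'E'
from plant import monitor, cams
import cv2,pickle
from h import *
s=monitor.get_state();c=cams.snapshot("wrist");sc=cams.snapshot("scene");tp=cams.snapshot("top");pickle.dump((s,c,sc,tp),open("s2.pkl","wb"))
u,v=proj(c,[.446,-.0505,.114],wT(s,c)).astype(int);print(u,v)
w=c["color"][:,:,::-1]
u=min(max(u,60),452);v=min(max(v,60),324)
z=cv2.resize(w[v-40:v+40,u-40:u+40],(400,400),interpolation=cv2.INTER_CUBIC);print("crop origin",u-40,v-40)
cv2.imwrite("pics/wrist2.png",np.hstack([z,cv2.resize(w[:,100:420],(333,400))]))
E
```

```text
t: 5.82
tcp_pos: [0.4745, 0.3517, 0.256]
orientation: [-180.0, 0.0, 41.3]
ft_force: [-0.1, 0.7, -1.3]
opening: 0.016
gripper_force: 45.0
t: 7.32
tcp_pos: [0.3701, -0.1157, 0.2562]
orientation: [-180.0, -0.0, 41.4]
ft_force: [0.9, -0.1, -0.2]
opening: 0.016
gripper_force: 45.0
t: 7.58
tcp_pos: [0.3704, -0.1153, 0.2563]
orientation: [-180.0, -0.0, 41.4]
ft_force: [0.5, 0.4, -1.5]
opening: 0.0157
gripper_force: 45.0
261 77
crop origin 221 37
```

View pics/wrist2.png

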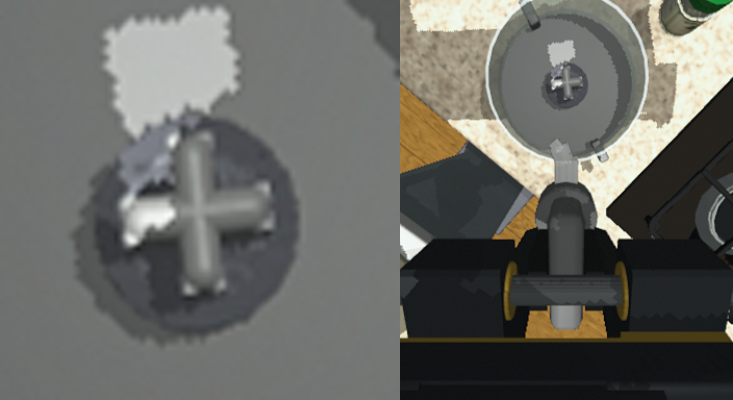

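Drive cross is centred near wrist pixel (261,79), turned slightly anticlockwise; the held blade hub is near (260,197).

```bash
python3 - <<'E'
import pickle,numpy as np,cv2
from h import *
np.set_printoptions(precision=4,suppress=True)
s,c,sc,tp=pickle.load(open("s2.pkl","rb"));T=wT(s,c)
P=lambda x,y,z:ray(c,221+x/5-.5,37+y/5-.5,z,T)
for p,q in [((195,135),(202,285)),((268,203),(130,215))]:
    a,b=P(*p,.114),P(*q,.114);print((a+b)/2,np.linalg.norm(a-b),np.degrees(np.arctan2(*(a-b)[1::-1])))
print("flange",P(197,225,.09))
# hub in hand: circle radius 23 mm, top at foot+.035 ; project for x offsets
W=wT(s,{"hand_eye":np.eye(4)})
for ox in(-.006,0,.006):
    cen=(W@[ox,0,.096-.035,1])[:3]
    ang=np.linspace(0,2*np.pi,60)
    pts=np.array([proj(c,cen+.023*np.array([np.cos(t),np.sin(t),0]),T) for t in ang]); print(ox,"hub top rows",pts[:,1].min(),pts[:,1].max(),"cols",pts[:,0].min(),pts[:,0].max())
    print("  bar top ends",proj(c,(W@[ox+.03,0,-.018,1])[:3],T),proj(c,(W@[ox-.03,0,-.018,1])[:3],T))
    print("  blade tip",proj(c,(W@[ox+.055,0,.096-.024,1])[:3],T),proj(c,(W@[ox+.055,0,.096-.012,1])[:3],T))
im=c["color"][120:330,200:320,::-1];big=cv2.resize(im,(342,600),interpolation=cv2.INTER_CUBIC)
im2=sc["color"][130:330,200:420,::-1]
cv2.imwrite("pics/crop3.png",big)
E
```

```text
[ 0.4446 -0.0506  0.114 ] 0.02622666697034607 44.24870905903571
[ 0.445  -0.0504  0.114 ] 0.025859345694917286 -44.02271999760772
flange [ 0.4445 -0.0504  0.09  ]
-0.006 hub top rows 185.14997958328377 242.8421736478259 cols 228.98772481323354 290.4108284238503
  bar top ends [259.8409 215.1463] [259.8496 327.82  ]
  blade tip [259.6703 139.207 ] [259.6584 137.7873]
0 hub top rows 177.09951191817692 235.69325137155175 cols 228.7468322321784 290.6479710855418
  bar top ends [259.8399 202.2368] [259.8488 317.739 ]
  blade tip [259.6683 130.8793] [259.6564 129.9052]
0.006 hub top rows 168.91894806910742 228.43553847514607 cols 228.5021576888487 290.8888309261895
  bar top ends [259.8389 188.9808] [259.848  307.4193]
  blade tip [259.6664 122.4186] [259.6545 121.904 ]
```

View pics/crop3.png

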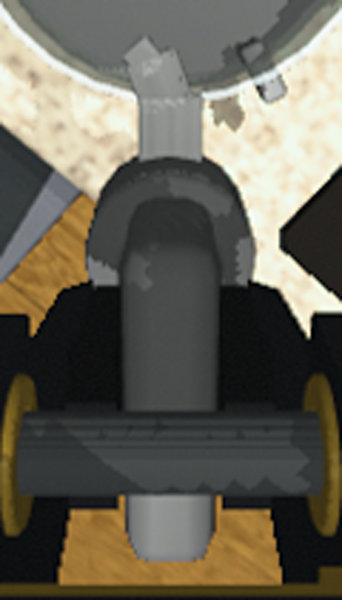

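```bash
python3 -m pendant '[[[0,0,0,0,0,-0.065],[24.4,1.7,0,0,0,0],[24.4,1.7,0,0,0,0],[24.4,1.7,0,0,0,0],[24.4,1.8,0,0,0,0],[0,0,15,0,0,0],[0,0,15,0,0,0],[0,0,8,0,0,0],[0,0,0,0,0,0],[0,0,0,0,0,0],[0,0,0,0,0,0]]]'
python3 - <<'E'
from plant import monitor, cams
import cv2,pickle
from h import *
s=monitor.get_state();d={n:cams.snapshot(n) for n in("scene","top","wrist")};pickle.dump((s,d),open("s3.pkl","wb"))
print(s["tcp_pos"],s["orientation"])
a=d["scene"]["color"][200:260,285:365,::-1];b=d["top"]["color"][180:255,290:380,::-1]
cv2.imwrite("pics/fit.png",np.hstack([cv2.resize(a,(400,300),interpolation=cv2.INTER_CUBIC),cv2.resize(b,(360,300),interpolation=cv2.INTER_CUBIC)]))
E
```

```text
t: 9.1
tcp_pos: [0.4443, -0.0521, 0.2187]
orientation: [180.0, -0.0, 45.0]
ft_force: [-0.0, -0.3, -1.7]
opening: 0.0156
gripper_force: 45.0
[ 0.44430981 -0.0521131   0.2186887 ] [ 1.79952151e+02 -2.02770472e-02  4.49641410e+01]
```

View pics/fit.png

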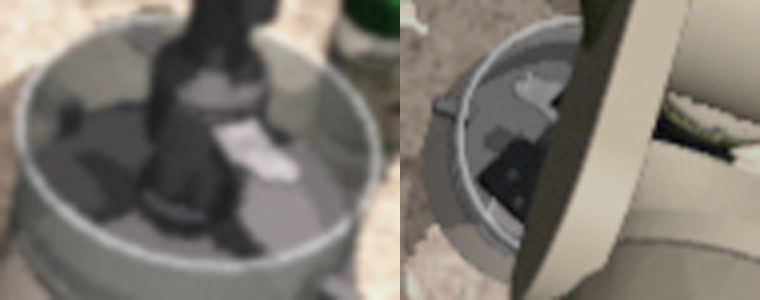

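The hub hangs just above the drive and looks centred in the scene view; descending gently while watching the force.

```bash
python3 -m pendant '[[[0.5,-0.5,4,0,0,0],[0,0,4,0,0,0],[0,0,3,0,0,0],[0,0,2,0,0,0],[0,0,1,0,0,0],[0,0,0,0,0,0],[0,0,0,0,0,0]]]'
```

```text
t: 10.12
tcp_pos: [0.4445, -0.0511, 0.2042]
orientation: [180.0, -0.1, 45.0]
ft_force: [3.5, 3.7, -0.9]
opening: 0.0155
gripper_force: 45.0
```

```bash
python3 -m pendant '[[[1,0,0,0,0,0],[0,0,3,0,0,0],[0,0,3,0,0,0],[0,0,2,0,0,0],[0,0,0,0,0,0],[0,0,0,0,0,0]]]'
```

```text
t: 10.88
tcp_pos: [0.4448, -0.0505, 0.196]
orientation: [-180.0, 0.0, 45.0]
ft_force: [4.1, 3.3, -3.7]
opening: 0.0158
gripper_force: 45.0
```

```bash
python3 -m pendant '[[[1.2,0,0,0,0,0],[0,0,3,0,0,0],[0,0,3,0,0,0],[0,0,2,0,0,0],[0,0,0,0,0,0],[0,0,0,0,0,0]]]'
```

```text
t: 11.62
tcp_pos: [0.4455, -0.0498, 0.1881]
orientation: [-180.0, 0.0, 45.0]
ft_force: [1.2, 0.9, -2.4]
opening: 0.0157
gripper_force: 45.0
```

Lateral force relieved and the insert is sliding down; seat it and pause for the home step.

```bash
python3 -m pendant '[[[0.2,0,2,0,0,0],[0,0,1.5,0,0,0],[0,0,0,0,0,0],[0,0,0,0,0,0]]]'
python3 -m pendant '[[[0,0,2,0,0,0],[0,0,2,0,0,0],[0,0,0,0,0,0],[0,0,0,0,0,0]]]'
```

```text
t: 12.12
tcp_pos: [0.446, -0.0497, 0.185]
orientation: [180.0, -0.0, 45.0]
ft_force: [-2.0, -0.4, 4.6]
opening: 0.0155
gripper_force: 45.0
t: 12.62
tcp_pos: [0.446, -0.0497, 0.1811]
orientation: [180.0, -0.0, 45.0]
ft_force: [-0.7, 0.1, 5.9]
opening: 0.0157
gripper_force: 45.0
```

```bash
python3 -m pendant '[[[0,0,2,0,0,0],[0,0,2,0,0,0],[0,0,2,0,0,0],[0,0,1,0,0,0],[0,0,0,0,0,0],[0,0,0,0,0,0],[0,0,0,0,0,0]]]'
```

```text
t: 13.5
tcp_pos: [0.4461, -0.0497, 0.1746]
orientation: [179.9, -0.0, 45.0]
ft_force: [-2.6, 0.9, 11.4]
opening: 0.0157
gripper_force: 45.0
```

```bash
python3 -m pendant '[[[0,0,1,0,0,0],[0,0,1,0,0,0],[0,0,0,0,0,0],[0,0,0,0,0,0],[0,0,0,0,0,0]]]'
```

```text
t: 14.12
tcp_pos: [0.4464, -0.0498, 0.174]
orientation: [179.8, -0.1, 45.0]
ft_force: [-4.8, 2.2, 25.8]
opening: 0.0156
gripper_force: 45.1
```

The force jump to 26 N at TCP z 0.174 m matches the bottom stop, 12 mm below the home contact at about 0.186 m.

```bash
python3 -c "
from plant import workorder
print(workorder.finish_job())"
```

```text
the job is handed in; nothing more can be done
None
```

I handed the job in with the chopping blade meshed on the drive, pressed to the bottom stop and still gripped at 45 N; finishing returned no verdict, so success is judged only from the force and height readings.

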